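Test a rubber foot pad on the hardness gauge and sort it

TASK

Test the rubber foot pad that lies under the dial gauge: press the tester's hand lever down until the gauge's foot sits flat on the pad, keep it there for about two seconds while you read the dial, then let the lever come back up. If the needle stood in the red part of the scale the pad has gone hard with age, so lay it in the red bin; if it stayed in the green the pad is still good, so lay it in the brown card tray. Leave the next pad waiting where it is on the tester, and do not disturb the yellow-lidded cup, the white timer and the amber bottle.

Things in the scene. Friction and masses are not known exactly. Their poses are not given: they have to be found in the camera images.
- tester: Hardness tester fixed on the desk, 280 mm high. Grey granite base, local x -120 to +92, y -70 to +146 mm, top face 24 mm above the desk; column 66 mm behind the gauge, grey slide housing above. Origin: on the desk under the gauge's pin; x to the back, y left seen from the dial side, z up.
- gauge_spot (a point): Point on the granite's top face straight under the pin. The gauge above it, raised: flat steel foot 52 mm across, 50 mm above this point, with the sprung pin standing 8 mm out below it; dial and foot reach 38 mm to either side and 32 mm to the front (tester's local -x).
- lever_grip (a point): Centre of the hand lever's black T-grip: round bar 48 mm long, 21 mm thick, along the tester's local y, right of the dial. Lever up: local x -11, y -106 mm, 290 mm above the desk. It swings about the pivot on a 100 mm radius.
- lever_pivot (a point): Point on the lever's axle abreast of the grip's centre (tester's local x +66, y -106 mm, 226 mm above the desk); the axle runs along the tester's local y.
- lever (a joint): Lever turn in rad: 0 = up (arm 40 degrees above level, towards the dial side), grows as the grip is pressed down; 30 mm gauge travel per rad. The pin meets the pad at about 0.40; at about 0.66, arm about level, the foot is flat on the pad and the lever stops firmly. That takes about 4 N at the grip, 8 N keeps it there surely. Springs back up when let go.
- needle (a joint): Needle turn in rad, clockwise seen from the front: 0 = lower left (pin fully out), 4.71 = lower right (pin pushed back 8 mm, flush with the foot). Scale band green from 0 to 2.59, red from 2.59 to 4.71. The pin sinks into a soft pad (low reading); a hard pad pushes it back (high). Valid only while the foot is flat on the pad; falls back to 0 as the gauge rises.
- dial (a point): Centre of the dial's white face, 74 mm across, on the front of the gauge; looks to the tester's local -x, tipped up 30 degrees. Black needle.
- pad_1_center (a point): Centre, half-way up, of one of two like-looking black rubber pads, 140 long (local x), 50 wide (y), 30 mm thick (z), 120 to 195 g. Both lie on the granite, long side front to back: one under the gauge (centre about 32 mm in front of the pin), one waiting 110 mm to its left. Which lies where varies; which is hard cannot be seen. The front 65 mm of the tested one stick out clear of the gauge.
- pad_2_center (a point): Centre, half-way up, of the other rubber pad; same size and look as pad_1.
- red_bin: Low red bin, fixed, for hardened pads: 147 x 217 mm over the rim, 58 mm high, inside clear 110 (local x) by 180 mm (local y), floor 3 mm. Origin: under its centre; its long side (local y) runs roughly away from the robot. Red bin and card tray stand side by side right of the tester, in either order.
- card_tray: Brown card tray, fixed, for good pads: 170 (local x) by 250 mm (local y), 50 mm high, walls and floor 3 mm. Origin: under its centre; its long side (local y) runs roughly away from the robot.
- sample_cup: Bystander: sample cup with yellow lid, 49 mm across, 60 mm high, behind the tester on the left. Origin: centre of its underside.
- bench_timer: Bystander: white bench timer, 62 mm square, 19 mm high, between tester and trays at the back. Origin: centre of its underside.
- amber_bottle: Bystander: amber bottle with white lid, 40 mm across, 75 mm high, behind the tester. Origin: centre of its underside.

How it is judged:
By the outcome, as a careful person would: the job done as asked, in the order asked, and still so for the second after the job is handed in, with the robot touching nothing.
It also fails if it takes over 58 s, if anything falls off the work surface, if the arm or the gripper's body presses on something with over 40 N, if the wrist force passes 120 N, or if a joint passes its speed limit or range.

ROBOT

A 6-joint arm with a two-finger parallel gripper is mounted at the origin on a cart in front of the work surface, level with it; the furniture and walls round the work are solid. World frame = base frame: x ahead of the robot, y to its left, z up, the work surface at z = 0. Lengths are in m, angles in rad, forces in N, time in s.
With the tool pointing down it reaches from about 0.325 to 0.775 m from the base axis. Payload 5.5 kg.
Tool frame: the origin (TCP) lies on the centre line of the jaws, within the pads' length; the fingertips stand 17 mm ahead of it and the grasp point (between the pads) lies 2 mm behind it; y points along the fingers, z is the direction in which the jaws open and shut, and the axes are right-handed (so a half turn about y gives the same grasp; the last joint's range is limited). The gripper opens to 85 mm and grips with 20 to 120 N. Pads are 22 mm wide; open, the fingers measure 114 mm over their backs; the gripper's body (76 mm by 85 mm) begins 54 mm behind the grasp point. The pads swing forward as they close: fully open they stand 13 mm farther back than shut.
Start: joints at [1.264, 0.091, 1.231, -0, 1.82, -0.057], TCP at [0.148, 0.581, 0.248] pointing down, gripper open.
Joint ranges: [-2.87, 2.87], [-0.86, 2.18], [0.17, 2.46], [-1.51, 4.65], [0.06, 2.69], [-2.65, 2.65]. Speed limits (rad/s): [2.57, 2.57, 3.01, 3.14, 3.14, 3.14].

INTERFACE

Orientations are given as a rotation vector (axis times angle).
In Python, from cell import status, viewer, finish_job, finder gives the robot as it stands.
- The arm moves only by the tool arm_command, never from a script. Its arguments are lists of equal length, an entry for each row: "linear": the shift along the tool's x, y, z in m, a list of three; "spin": the turn about the tool's y in rad. In form: {"linear": [[x, y, z], ...], "spin": [spin, ...]}. A call has 1 to 20 rows; each row is the pose to reach, as a shift and turn from the pose commanded when the call began, along the tool's axes at that moment; what a row does not reach only later rows make up. A row lasts 1/8 s, in which the tool goes at most 62.5 mm and 10.7 degrees, less where a joint would pass 70% of its speed; a pose out of reach is approached as far as the arm can. A call with a gripper value outside its range is refused whole. "hand" is the closure in counts, from 0 (fully open) to 255 (shut), set as the call begins (left out, the last holds). The fingers move at their own pace and stop on an object; "grip_force" is the grip in N (left out, the last holds). Time passes only in rows, so rows that repeat a pose let the fingers close. It gives the time, the measured TCP pose, the force and the opening at its end, in the units of the state.
- status.sense(): the state, without advancing time (a new reading comes with each control period).
- viewer.read_camera(name): name is "scene" or "top"; returns a dict with "image" (480x640x3 uint8, red, green, blue), "fx", "fy", "cx", "cy" (pixels), "origin" and "rotation" of the camera in the world. Camera axes: x right, y down, z forward; pixel columns grow to the right and rows downward; lengths in m; the calibration is good to about 2 mm. A picture is of the moment at which its call begins. There is no depth.
- finish_job(): hands the job in, once; it reports no verdict.
Trained networks look in a picture, given as the dict that the camera call returned (one of the last four; its "shot" number tells which), for a name from the list of things; names that differ only in an ending like _2 or _b are one class to them, and where a whole thing is asked for, a point or a joint stands for the part that bears it (a point fixed in the world has none). Each returns a list of dicts, best first, with "p" (0 to 1); they miss things now and then, are a little off and sometimes report something else, mostly with a low value. They report only what shows in the picture. A call takes as long as a camera call.
- finder.trace(picture, label): "region" (480x640 bool, what is visible of it) and "centre" ([column, row] in pixels, amid what is visible of it).
The state is a dict: "time_s": time; "q": joint angles; "joint_velocities": joint speeds; "effort": joint torques, N m; "ee_pos": TCP position; "tool_rot": TCP orientation; "contact_force": force on the tool from outside, world axes, zero at the start; "moment": the same for the moment, N m; "width": finger opening in m.
Only numpy, scipy, OpenCV 4.12 (cv2) and the standard library are available. Lean on these libraries where they do the work, as an engineer would, in place of code of your own. Each camera call takes 0.05 s, during which the arm holds its last target.

## Working session

There is one attempt and no reset: what is moved stays moved. The work goes in short steps, Python scripts to look and compute and a tool call to move; the robot and the scene stay as the last step left them, time stands still between calls to the robot, and variables do not carry over. Pictures are saved under pics/ and viewed, and the job is handed in when it is done.

Besides the shell and the picture viewer there is one more tool, called after "Emit:" by a JSON object that holds its "op" and its "data", one argument or row to a line. arm_command: Moves the arm, as the interface text tells. Its arguments: {"type":"object","properties":{"linear":{"type":"array","items":{"type":"array","items":{"type":"number"}}},"spin":{"type":"array","items":{"type":"number"}},"hand":{"type":"number"},"grip_force":{"type":"number"}},"required":["linear","spin"]}

```bash
ls; mkdir -p pics; python3 - <<'E'
from cell import status, viewer, finder
import cv2, numpy as np, pickle
s=status.sense()
for k,v in s.items(): print(k,np.round(v,4))
for n in ("scene","top"):
    p=viewer.read_camera(n); pickle.dump(p,open(f"pics/{n}0.pkl","wb"))
    cv2.imwrite(f"pics/{n}0.png",p["image"][:,:,::-1])
    print(n,{k:np.round(v,4).tolist() for k,v in p.items() if k!="image"})
    for l in ["tester","lever_grip","dial","pad_1_center","red_bin","card_tray","sample_cup","bench_timer","amber_bottle"]:
        for d in finder.trace(p,l)[:2]:
            print(l,round(d["p"],2),np.round(d["centre"],1),d["region"].sum())
E
```

```text
pics
time_s 0.0
q [ 1.2643  0.0919  1.2319  0.      1.8198 -0.0567]
joint_velocities [ 0.0008 -0.0018 -0.0003 -0.0011  0.003   0.0017]
effort [ 2.00000e-04 -4.58712e+01 -4.18034e+01 -0.00000e+00  1.09000e-02
 -0.00000e+00]
ee_pos [0.1482 0.5811 0.2471]
tool_rot [-1.5639  0.1964 -0.1958]
contact_force [-0.205  -0.4643  1.3484]
moment [-0.0357 -0.0235 -0.023 ]
width 0.0859
scene {'fx': 559.917, 'fy': 559.917, 'cx': 321.6533, 'cy': 238.1366, 'origin': [-0.083, 0.8031, 1.2535], 'rotation': [-0.9066, 2.5224, -1.0802], 'shot': 1}
tester 0.59 [307.3 316.7] 5389
lever_grip 0.76 [338.5 242.7] 234
dial 0.82 [311.9 295.7] 957
dial 0.63 [340.5 239.8] 255
pad_1_center 0.68 [327.9 330.8] 901
red_bin 0.93 [414.  239.7] 2611
card_tray 0.63 [294.8 354.6] 1123
card_tray 0.56 [375.6 282.3] 4833
sample_cup 0.63 [205.9 324.9] 369
sample_cup 0.35 [412.7 240.4] 2639
amber_bottle 0.76 [235.  300.2] 359
amber_bottle 0.45 [375.6 281.3] 4866
top {'fx': 436.7956, 'fy': 436.7956, 'cx': 319.0235, 'cy': 248.0373, 'origin': [0.5302, -0.0404, 1.1638], 'rotation': [-2.2001, 2.1897, -0.1039], 'shot': 2}
tester 0.91 [257.9 280.4] 5662
lever_grip 0.75 [299.7 292.5] 378
dial 0.89 [258.2 286.4] 623
pad_1_center 0.72 [257.1 311.5] 632
red_bin 0.89 [439.6 300.3] 4796
red_bin 0.72 [296.9 287.7] 458
card_tray 0.98 [355.9 301.1] 6697
sample_cup 0.76 [187.6 201.3] 397
sample_cup 0.66 [219.7 293.9] 1292
bench_timer 0.87 [322.  222.9] 573
amber_bottle 0.66 [233.2 202.6] 281
```

View pics/scene0.png

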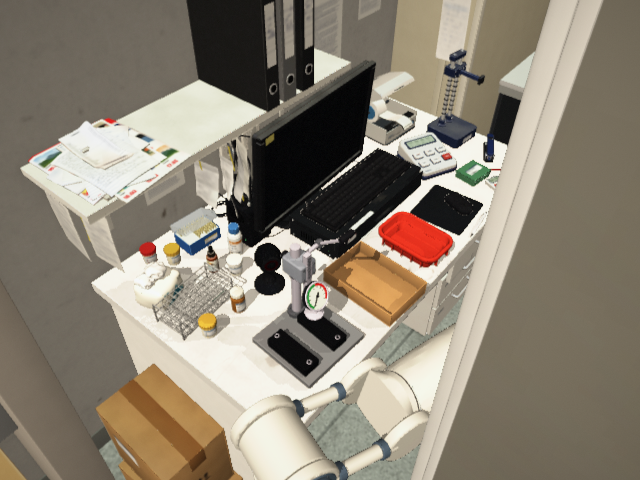

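View pics/top0.png

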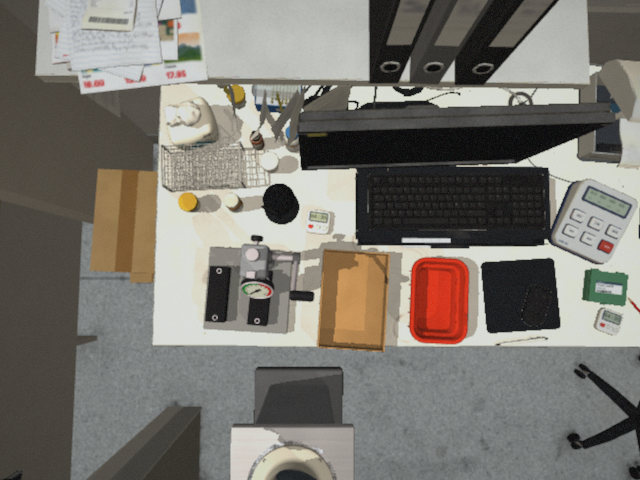

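```bash
python3 - <<'E'
import cv2,pickle
p=pickle.load(open("pics/scene0.pkl","rb"))["image"][:,:,::-1]
cv2.imwrite("pics/s0z.png",cv2.resize(p[200:400,190:450],None,fx=3,fy=3,interpolation=cv2.INTER_CUBIC))
p=pickle.load(open("pics/top0.pkl","rb"))["image"][:,:,::-1]
cv2.imwrite("pics/t0z.png",cv2.resize(p[180:380,160:420],None,fx=3,fy=3,interpolation=cv2.INTER_CUBIC))
E
```

```text
(no output)
```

View pics/s0z.png

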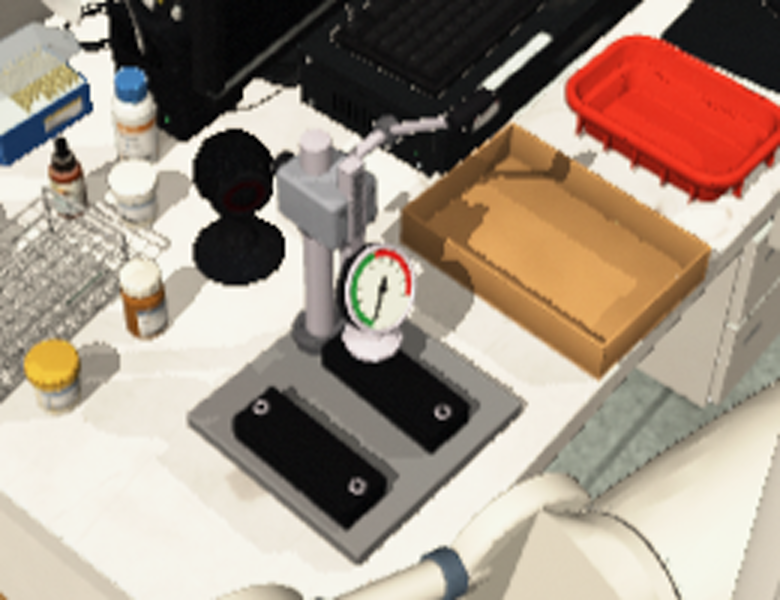

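View pics/t0z.png

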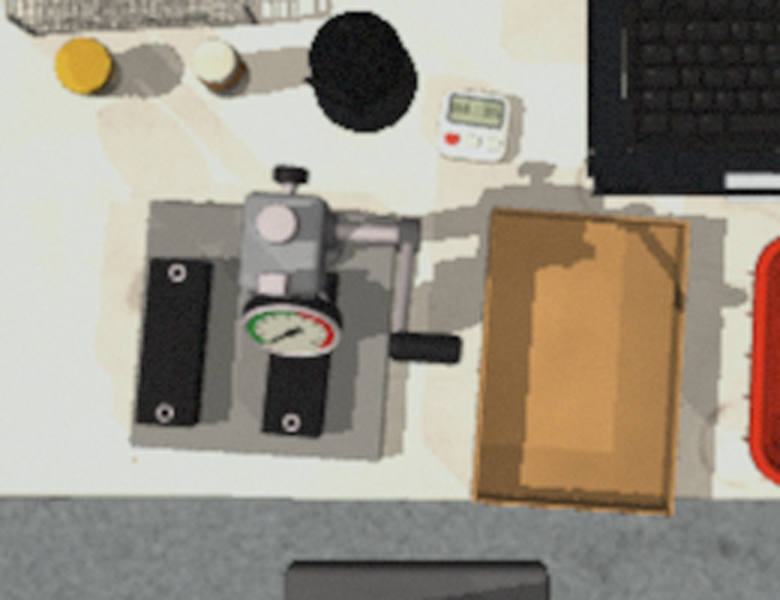

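```bash
cat > h.py <<'E'
import numpy as np, pickle, cv2
from scipy.spatial.transform import Rotation as R
from scipy.optimize import least_squares
def rot(p): 
    r=np.array(p["rotation"]); return r if r.shape==(3,3) else R.from_rotvec(r).as_matrix()
def proj(p,X):
    c=(np.atleast_2d(X)-p["origin"])@rot(p)
    return np.c_[p["fx"]*c[:,0]/c[:,2]+p["cx"],p["fy"]*c[:,1]/c[:,2]+p["cy"]]
def unproj(p,uv,z):
    u,v=uv; d=rot(p)@np.array([(u-p["cx"])/p["fx"],(v-p["cy"])/p["fy"],1]); o=np.array(p["origin"])
    return o+d*(z-o[2])/d[2]
def T(par,L): # x,y,yaw
    c,s=np.cos(par[2]),np.sin(par[2]); L=np.atleast_2d(L)
    return np.c_[par[0]+c*L[:,0]-s*L[:,1],par[1]+s*L[:,0]+c*L[:,1],L[:,2]]
E
python3 - <<'E'
from h import *
t=pickle.load(open("pics/top0.pkl","rb")); s=pickle.load(open("pics/scene0.pkl","rb"))
L=np.array([[.092,.146,.024],[-.12,.146,.024],[-.12,-.07,.024]])
g=np.array([[-.011,-.106,.29]])
tz=np.array([[150,200],[132,445],[380,460],[426,347]])/3+[160,180]
sz=np.array([[188,417],[360,562],[525,405]])/3+[190,200]
f=lambda q:np.r_[(proj(t,T(q,np.r_[L,g]))-tz).ravel(),(proj(s,T(q,L))-sz).ravel()]
f2=lambda q:(proj(t,T(q,np.r_[L,g]))-tz).ravel()
for F in (f,f2):
    r=least_squares(F,[0.45,.1,0]); print(r.x,np.round(r.fun.reshape(-1,2),1).tolist())
q=least_squares(f,[.45,.1,0]).x; np.save("tester.npy",q)
print("grip",T(q,g),"pivot",T(q,[[.066,-.106,.226]]),"spot",T(q,[[0,0,.024]]))
# pads top z=.054 rivets
for n,px in dict(wb=(176,272),wf=(164,412),tf=(291,422)).items():
    w=unproj(t,np.array(px)/3+[160,180],.054); print(n,w)
for n,px in dict(wb=(260,406),wf=(357,485),tf=(443,411)).items():
    w=unproj(s,np.array(px)/3+[190,200],.054); print(n,w)
# tray rim corners z=.05
for c in [(492,211),(688,222),(476,497),(672,512)]: print("tray",unproj(t,np.array(c)/3+[160,180],.05))
for c in [(411,262),(466,262),(412,340),(467,340)]: print("bin",unproj(t,c,.055))
E
```

```text
[ 0.5134377   0.07946007 -0.05272302] [[-0.7, 0.8], [-1.0, 1.4], [0.5, 1.0], [-0.1, 0.9], [-1.3, -1.2], [-0.6, -1.9], [-0.8, -1.6]]
[ 0.51580516  0.07857912 -0.0573043 ] [[-0.2, -0.3], [-0.8, 0.2], [0.6, 0.2], [0.3, -0.0]]
grip [[ 0.49686693 -0.02581296  0.29      ]] pivot [[ 0.57375994 -0.02987075  0.226     ]] spot [[0.5134377  0.07946007 0.024     ]]
wb [0.5522932  0.18859786 0.054     ]
wf [0.43545087 0.19617846 0.054     ]
tf [0.42737403 0.09028461 0.054     ]
wb [0.55088168 0.18679731 0.054     ]
wf [0.43383613 0.19451926 0.054     ]
tf [0.42498892 0.08891721 0.054     ]
tray [ 0.60547617 -0.07753948  0.05      ]
tray [ 0.59696228 -0.24515811  0.05      ]
tray [ 0.36497339 -0.06485706  0.05      ]
tray [ 0.35263322 -0.22975034  0.05      ]
bin [ 0.57650396 -0.29958028  0.055     ]
bin [ 0.57718639 -0.44101992  0.055     ]
bin [ 0.37994688 -0.2998678   0.055     ]
bin [ 0.38007372 -0.43949376  0.055     ]
```

```bash
cat >> h.py <<'E'
def shift(target,yaw=None):
    from cell import status
    s=status.sense(); M=R.from_rotvec(s["tool_rot"]).as_matrix()
    out=M.T@(np.array(target)-s["ee_pos"]); 
    return np.round(out,4)
def axes():
    from cell import status
    s=status.sense(); M=R.from_rotvec(s["tool_rot"]).as_matrix(); print("t",s["time_s"],"pos",np.round(s["ee_pos"],4),"F",np.round(s["contact_force"],1),"w",s["width"]); print(np.round(M,3)); print("jaw yaw (z vs +y)",np.arctan2(-M[0,2],M[1,2]))
E
python3 - <<'E'
from h import *
axes()
q=np.array([.5145,.079,-.055]); 
g=T(q,[[-.011,-.106,.29]])[0]; p=T(q,[[.066,-.106,.226]])[0]; print(g,p)
print("above grip",shift([g[0],g[1],.36]), "via", shift([.36,.28,.36]))
t=pickle.load(open("pics/top0.pkl","rb"))
print(proj(t,g),proj(t,p))
E
```

```text
t 1.0 pos [0.1483 0.5814 0.2483] F [-0.1 -0.4 -0.7] w 0.08508804473692966
[[ 0.969  0.     0.247]
 [-0.247  0.     0.969]
 [ 0.    -1.     0.   ]]
jaw yaw (z vs +y) -0.24975525476993343
[ 0.49768957 -0.02623502  0.29      ] [ 0.57457314 -0.03046789  0.226     ]
above grip [ 0.4887 -0.1117 -0.5024] via [ 0.2796 -0.1117 -0.2397]
[[302.09616248 296.15994855]] [[304.79926228 259.06176385]]
```

Emit:
{"op": "arm_command", "data": {
  "linear": [
    [0, -0.05, 0],
    [0.03, -0.1, -0.03],
    [0.07, -0.112, -0.07],
    [0.11, -0.112, -0.112],
    [0.15, -0.112, -0.154],
    [0.19, -0.112, -0.195],
    [0.23, -0.112, -0.236],
    [0.27, -0.112, -0.277],
    [0.31, -0.112, -0.319],
    [0.35, -0.112, -0.36],
    [0.39, -0.112, -0.4],
    [0.43, -0.112, -0.442],
    [0.465, -0.112, -0.478],
    [0.4887, -0.1117, -0.5024],
    [0.4887, -0.1117, -0.5024],
    [0.4887, -0.1117, -0.5024]
  ],
  "spin": [0, -0.02, -0.05, -0.08, -0.11, -0.14, -0.17, -0.195, -0.195, -0.195, -0.195, -0.195, -0.195, -0.195, -0.195, -0.195],
  "hand": 255,
  "grip_force": 60
}}

```text
time_s: 3.0
ee_pos: [0.4974, -0.0258, 0.3602]
tool_rot: [-1.57, 0.043, -0.043]
contact_force: [0.1, 0.3, -0.2]
width: -0.0001
```

```bash
python3 - <<'E'
from h import *
from cell import viewer
axes()
for n in ("scene","top"):
    p=viewer.read_camera(n); pickle.dump(p,open(f"pics/{n}1.pkl","wb"))
s=pickle.load(open("pics/scene1.pkl","rb"))["image"][180:380,190:450,::-1];t=pickle.load(open("pics/top1.pkl","rb"))["image"][180:380,160:420,::-1]
cv2.imwrite("pics/c1.png",np.hstack([cv2.resize(a,(400,308),interpolation=cv2.INTER_CUBIC) for a in (s,t)]))
E
```

```text
t 3.0 pos [ 0.4974 -0.0258  0.3602] F [ 0.1  0.3 -0.2] w -0.00011291585776205896
[[ 0.999  0.     0.055]
 [-0.055  0.     0.999]
 [ 0.    -1.     0.   ]]
jaw yaw (z vs +y) -0.054694778574106505
```

View pics/c1.png

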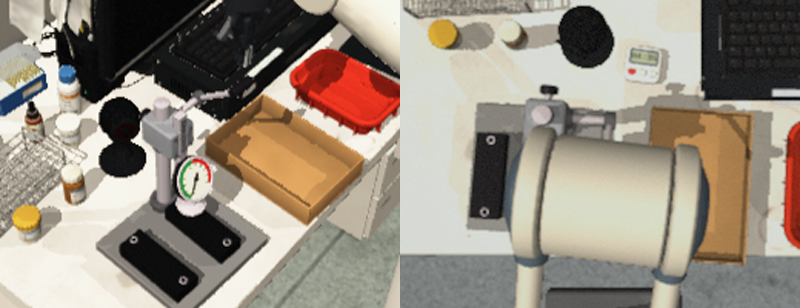

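Emit:
{"op": "arm_command", "data": {
  "linear": [
    [0, 0.03, 0],
    [0, 0.036, 0],
    [0, 0.038, 0],
    [0, 0.04, 0],
    [0, 0.042, 0],
    [0, 0.044, 0],
    [0, 0.046, 0],
    [0, 0.046, 0]
  ],
  "spin": [0, 0, 0, 0, 0, 0, 0, 0]
}}

```text
time_s: 4.1
ee_pos: [0.4976, -0.0263, 0.3139]
tool_rot: [-1.57, 0.043, -0.043]
contact_force: [-0.7, -0.2, 0.9]
width: -0.0002
```

Emit:
{"op": "arm_command", "data": {
  "linear": [
    [-0.005, 0.005, 0],
    [-0.01, 0.011, 0],
    [-0.0125, 0.0175, 0],
    [-0.0155, 0.023, 0],
    [-0.018, 0.029, 0],
    [-0.0195, 0.034, 0],
    [-0.021, 0.04, 0],
    [-0.022, 0.045, 0],
    [-0.0225, 0.05, 0],
    [-0.0225, 0.05, 0]
  ],
  "spin": [0, 0, 0, 0, 0, 0, 0, 0, 0, 0]
}}

```text
time_s: 5.35
ee_pos: [0.4751, -0.025, 0.2635]
tool_rot: [-1.57, 0.044, -0.043]
contact_force: [-1.9, 0.5, 2.6]
width: -0.0001
```

```bash
cat >> h.py <<'E'
def snap(tag):
    from cell import viewer
    s=viewer.read_camera("scene"); pickle.dump(s,open(f"pics/scene{tag}.pkl","wb")); a=s["image"][:,:,::-1]
    A=cv2.resize(a[180:380,190:450],(400,308),interpolation=cv2.INTER_CUBIC); B=cv2.resize(a[260:330,280:370],(396,308),interpolation=cv2.INTER_CUBIC)
    cv2.imwrite(f"pics/c{tag}.png",np.hstack([A,B]))
E
python3 - <<'E'
from h import *
axes(); snap("2")
E
```

```text
t 5.35 pos [ 0.4751 -0.025   0.2635] F [-1.9  0.5  2.6] w -0.00011154681432771857
[[ 0.998 -0.001  0.055]
 [-0.055  0.     0.998]
 [-0.001 -1.     0.   ]]
jaw yaw (z vs +y) -0.054820484774388195
```

View pics/c2.png

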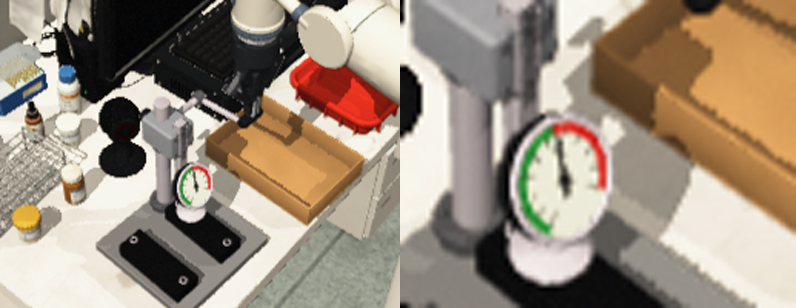

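Emit:
{"op": "arm_command", "data": {
  "linear": [
    [0, 0.003, 0],
    [0, 0.005, 0],
    [0, 0.006, 0],
    [0, 0.007, 0],
    [0, 0.0075, 0],
    [0, 0.0075, 0]
  ],
  "spin": [0, 0, 0, 0, 0, 0]
}}

```text
time_s: 6.15
ee_pos: [0.4752, -0.025, 0.2565]
tool_rot: [-1.57, 0.043, -0.043]
contact_force: [-2.6, -0.1, 2.9]
width: -0.0001
```

Emit:
{"op": "arm_command", "data": {
  "linear": [
    [0, 0.001, 0],
    [0, 0.002, 0],
    [0, 0.003, 0],
    [0, 0.003, 0]
  ],
  "spin": [0, 0, 0, 0]
}}

```text
time_s: 6.65
ee_pos: [0.4752, -0.025, 0.256]
tool_rot: [-1.571, 0.041, -0.045]
contact_force: [-5.9, 0.5, 12.2]
width: -0.0004
```

Emit:
{"op": "arm_command", "data": {
  "linear": [
    [0, 0, 0],
    [0, 0, 0],
    [0, 0, 0],
    [0, 0, 0],
    [0, 0, 0],
    [0, 0, 0],
    [0, 0, 0],
    [0, 0, 0]
  ],
  "spin": [0, 0, 0, 0, 0, 0, 0, 0]
}}

```text
time_s: 7.65
ee_pos: [0.4752, -0.025, 0.256]
tool_rot: [-1.571, 0.041, -0.045]
contact_force: [-5.6, 0.5, 12.8]
width: 0.0001
```

```bash
python3 - <<'E'
from h import *
axes(); snap("3")
E
```

```text
t 7.65 pos [ 0.4752 -0.025   0.256 ] F [-5.6  0.5 12.8] w 5.4750999846167526e-05
[[ 0.998  0.003  0.055]
 [-0.055 -0.     0.998]
 [ 0.003 -1.    -0.   ]]
jaw yaw (z vs +y) -0.05485085458743393
```

View pics/c3.png

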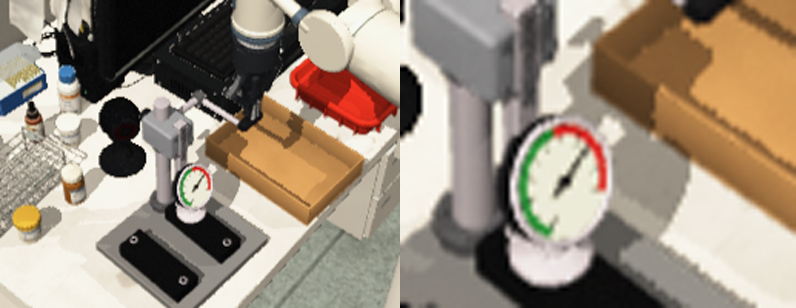

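The needle points at about 1–2 o'clock in the dial picture (crop ~(585,150)), clearly in the red band, with the foot down on the pad. I'll hold it briefly, then raise the lever back along its arc.

Emit:
{"op": "arm_command", "data": {
  "linear": [
    [0, 0, 0],
    [0, 0, 0],
    [0, 0, 0],
    [0, 0, 0],
    [0, 0, 0],
    [0, 0, 0],
    [0, 0, 0],
    [0, -0.006, 0],
    [0.0015, -0.014, 0],
    [0.004, -0.024, 0],
    [0.007, -0.034, 0],
    [0.011, -0.044, 0],
    [0.016, -0.053, 0],
    [0.022, -0.062, 0],
    [0.022, -0.08, 0],
    [0.0, -0.105, 0],
    [0.0, -0.105, 0]
  ],
  "spin": [0, 0, 0, 0, 0, 0, 0, 0, 0, 0, 0, 0, 0, 0, 0, 0, 0]
}}

```text
time_s: 9.82
ee_pos: [0.4753, -0.025, 0.3614]
tool_rot: [-1.571, 0.039, -0.047]
contact_force: [0.2, 0.6, 0.9]
width: -0.0001
```

```bash
python3 - <<'E'
from h import *
t=pickle.load(open("pics/top0.pkl","rb")); s=pickle.load(open("pics/scene0.pkl","rb"))
for n,px in dict(fl=(263,431),fr=(321,437),rb=(329,350),lb=(269,358)).items(): print(n,unproj(t,np.array(px)/3+[160,180],.054))
def im(p,r,tag):
    y0,y1,x0,x1=r; a=p["image"][y0:y1,x0:x1,::-1]; return cv2.resize(a,(400,400),interpolation=cv2.INTER_CUBIC)
cv2.imwrite("pics/pz.png",np.hstack([im(t,(290,340,230,280),0),im(s,(310,355,300,350),0)]))
snap("4")
E
```

```text
fl [0.41987864 0.1135141  0.054     ]
fr [0.41499323 0.06509021 0.054     ]
rb [0.48737883 0.05928993 0.054     ]
lb [0.48054724 0.10944949 0.054     ]
```

View pics/pz.png

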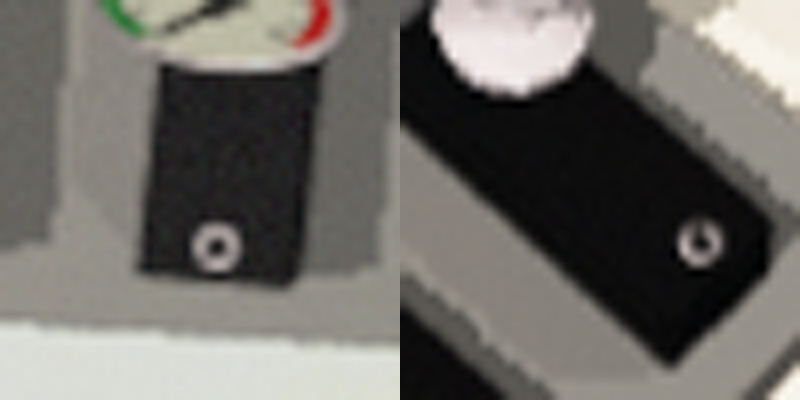

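View pics/c4.png

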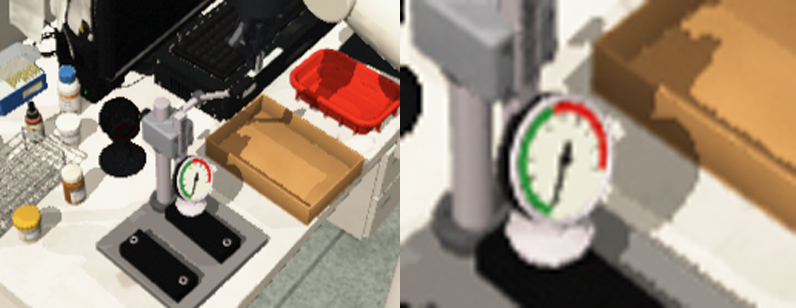

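```bash
python3 - <<'E'
from h import *
axes(); print(shift([.43,.089,.30]),shift([.43,.089,.043]))
E
```

```text
t 9.875 pos [ 0.4757 -0.025   0.3595] F [ 0.9 -0.2 -0.1] w -0.00015554076602598837
[[ 0.998  0.003  0.055]
 [-0.055 -0.     0.998]
 [ 0.003 -1.    -0.   ]]
jaw yaw (z vs +y) -0.05480418599137742
[-0.052   0.0593  0.1113] [-0.0528  0.3163  0.1114]
```

Emit:
{"op": "arm_command", "data": {
  "linear": [
    [-0.03, 0, 0.02],
    [-0.0525, 0, 0.065],
    [-0.0525, 0, 0.1115],
    [-0.0525, 0.03, 0.1115],
    [-0.0525, 0.08, 0.1115],
    [-0.0525, 0.13, 0.1115],
    [-0.0525, 0.18, 0.1115],
    [-0.0525, 0.22, 0.1115],
    [-0.0525, 0.25, 0.1115],
    [-0.0525, 0.265, 0.1115],
    [-0.0525, 0.275, 0.1115],
    [-0.0525, 0.275, 0.1115]
  ],
  "spin": [0, 0, 0, 0, 0, 0, 0, 0, 0, 0, 0, 0],
  "hand": 0
}}

```text
time_s: 11.38
ee_pos: [0.429, 0.0892, 0.0834]
tool_rot: [-1.57, 0.043, -0.043]
contact_force: [0.2, -0.0, 0.3]
width: 0.0857
```

```bash
python3 - <<'E'
from h import *
axes(); print(shift([.43,.089,.043]));snap("5")
E
```

```text
t 11.375 pos [0.429  0.0892 0.0834] F [ 0.2 -0.   0.3] w 0.0857214107652184
[[ 0.998 -0.     0.055]
 [-0.055 -0.     0.998]
 [-0.    -1.    -0.   ]]
jaw yaw (z vs +y) -0.05478916367800926
[ 0.0011  0.0404 -0.0002]
```

View pics/c5.png

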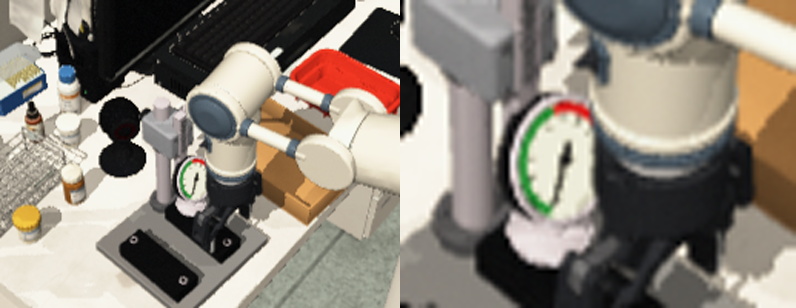

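Emit:
{"op": "arm_command", "data": {
  "linear": [
    [0, 0.015, 0],
    [0, 0.025, 0],
    [0, 0.033, 0],
    [0, 0.04, 0],
    [0, 0.04, 0]
  ],
  "spin": [0, 0, 0, 0, 0]
}}

```text
time_s: 12.05
ee_pos: [0.4285, 0.0892, 0.0428]
tool_rot: [-1.571, 0.044, -0.042]
contact_force: [-0.5, 1.4, -0.0]
width: 0.0857
```

Emit:
{"op": "arm_command", "data": {
  "linear": [
    [0, 0, 0],
    [0, 0, 0],
    [0, 0, 0],
    [0, 0, 0],
    [0, 0, 0],
    [0, 0, 0]
  ],
  "spin": [0, 0, 0, 0, 0, 0],
  "hand": 255,
  "grip_force": 80
}}

```text
time_s: 12.8
ee_pos: [0.4292, 0.0892, 0.0445]
tool_rot: [-1.57, 0.042, -0.044]
contact_force: [-2.1, -0.2, 5.9]
width: 0.0488
```

Emit:
{"op": "arm_command", "data": {
  "linear": [
    [0, -0.003, 0],
    [0, -0.006, 0],
    [-0.01, -0.007, 0],
    [-0.025, -0.007, 0],
    [-0.045, -0.007, 0],
    [-0.065, -0.007, 0],
    [-0.08, -0.007, 0],
    [-0.08, -0.007, 0]
  ],
  "spin": [0, 0, 0, 0, 0, 0, 0, 0]
}}

```text
time_s: 13.8
ee_pos: [0.3481, 0.0937, 0.0502]
tool_rot: [-1.57, 0.042, -0.043]
contact_force: [1.3, 0.6, -1.5]
width: 0.0486
```

```bash
python3 - <<'E'
from h import *
axes(); snap("6")
E
```

```text
t 13.8 pos [0.3481 0.0937 0.0502] F [ 1.3  0.6 -1.5] w 0.04864530755860302
[[ 0.999  0.     0.054]
 [-0.054  0.     0.999]
 [ 0.    -1.     0.   ]]
jaw yaw (z vs +y) -0.05422080832685681
```

View pics/c6.png

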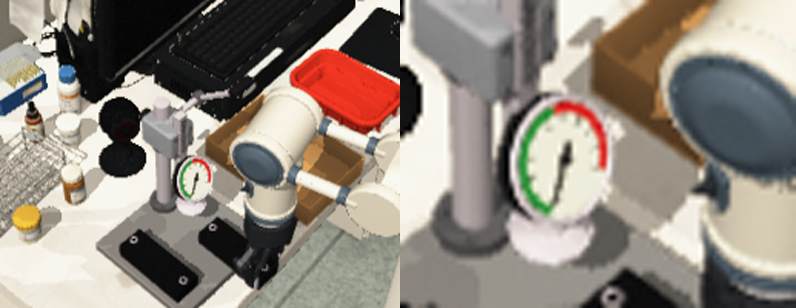

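Emit:
{"op": "arm_command", "data": {
  "linear": [
    [-0.005, -0.003, 0],
    [-0.01, -0.02, 0],
    [-0.01, -0.06, 0],
    [-0.01, -0.11, 0],
    [-0.01, -0.15, 0],
    [-0.01, -0.15, 0]
  ],
  "spin": [0, 0, 0, 0, 0, 0]
}}

```text
time_s: 14.6
ee_pos: [0.3404, 0.0943, 0.2043]
tool_rot: [-1.569, 0.038, -0.048]
contact_force: [1.0, -0.0, -1.9]
width: 0.0489
```

```bash
python3 - <<'E'
from h import *
axes()
t=pickle.load(open("pics/top0.pkl","rb")); h=cv2.cvtColor(t["image"],cv2.COLOR_RGB2HSV)
m=((h[...,1]>140)&((h[...,0]<8)|(h[...,0]>172))&(h[...,2]>60)).astype(np.uint8); m[:,:400]=0; m[:,480:]=0; m[:240]=0;m[350:]=0
c=max(cv2.findContours(m,0,2)[0],key=cv2.contourArea); r=cv2.minAreaRect(c); print(r)
b=cv2.boxPoints(r); W=np.array([unproj(t,x,.055) for x in b]); print(W.round(4)); print(W.mean(0)); 
print([np.linalg.norm(W[i]-W[i-1]) for i in range(4)])
s=pickle.load(open("pics/scene0.pkl","rb"))
a=cv2.resize(t["image"][245:355,400:480,::-1],(400,550),interpolation=cv2.INTER_CUBIC)
d=cv2.resize(s["image"][200:275,370:460,::-1],(400,550),interpolation=cv2.INTER_CUBIC); cv2.imwrite("pics/bin.png",np.hstack([a,d]))
E
```

```text
t 14.6 pos [0.3404 0.0943 0.2043] F [ 1.  -0.  -1.9] w 0.0489430081378917
[[ 0.998  0.006  0.055]
 [-0.055  0.001  0.998]
 [ 0.006 -1.     0.001]]
jaw yaw (z vs +y) -0.05495494574746944
((438.8089599609375, 300.350341796875), (57.7488899230957, 85.01721954345703), 2.045408248901367)
[[ 0.3755 -0.2908  0.055 ]
 [ 0.5897 -0.3009  0.055 ]
 [ 0.5852 -0.4494  0.055 ]
 [ 0.3704 -0.4371  0.055 ]]
[ 0.48019246 -0.36956394  0.055     ]
[np.float64(0.14641440552881424), np.float64(0.21447853842292944), np.float64(0.14852770471969445), np.float64(0.21507693982534382)]
```

View pics/bin.png

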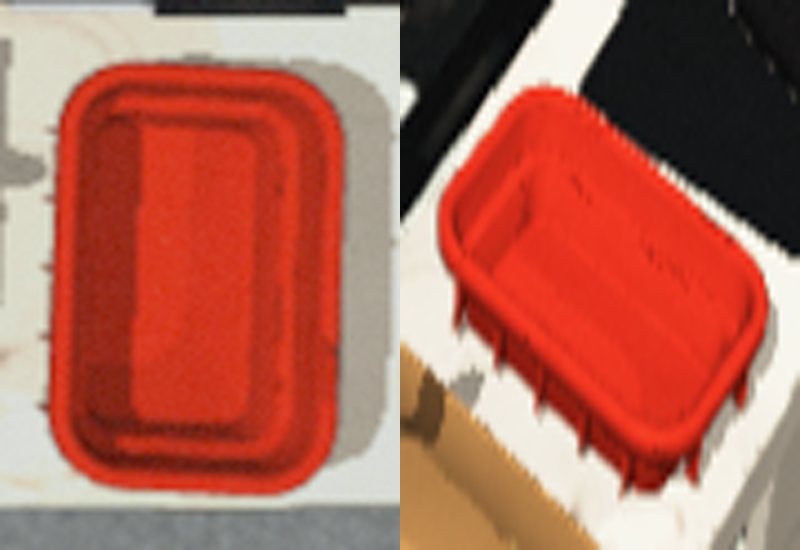

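```bash
python3 - <<'E'
from h import *
print(shift([.4246,-.3665,.2]),shift([.4246,-.3665,.03]),shift([.345,-.1,.2]))
E
```

```text
[ 0.1093  0.0043 -0.4555] [ 0.1083  0.1743 -0.4558] [ 0.0152  0.0041 -0.1938]
```

Emit:
{"op": "arm_command", "data": {
  "linear": [
    [0, 0, -0.02],
    [0, 0, -0.055],
    [0.005, 0, -0.095],
    [0.01, 0, -0.14],
    [0.015, 0, -0.185],
    [0.03, 0, -0.23],
    [0.045, 0, -0.275],
    [0.06, 0, -0.32],
    [0.075, 0, -0.365],
    [0.09, 0, -0.41],
    [0.105, 0, -0.445],
    [0.109, 0.0, -0.4555],
    [0.109, 0.03, -0.4555],
    [0.1085, 0.07, -0.4555],
    [0.1085, 0.09, -0.4555],
    [0.1085, 0.09, -0.4555]
  ],
  "spin": [0, 0, 0, 0, 0, 0, 0, 0, 0, 0, 0, 0, 0, 0, 0, 0]
}}

```text
time_s: 16.6
ee_pos: [0.4216, -0.3654, 0.1084]
tool_rot: [-1.567, 0.045, -0.04]
contact_force: [-0.1, 0.9, -1.0]
width: 0.0489
```

```bash
cat >> h.py <<'E'
def snap2(tag):
    from cell import viewer
    o=[]
    for n,(y0,y1,x0,x1) in dict(scene=(180,290,350,480),top=(230,360,360,514)).items():
        s=viewer.read_camera(n); pickle.dump(s,open(f"pics/{n}{tag}.pkl","wb")); o.append(cv2.resize(s["image"][y0:y1,x0:x1,::-1],(400,338),interpolation=cv2.INTER_CUBIC))
    cv2.imwrite(f"pics/c{tag}.png",np.hstack(o))
E
python3 - <<'E'
from h import *
axes(); print(shift([.4246,-.3665,.03])); snap2("7")
E
```

```text
t 16.6 pos [ 0.4216 -0.3654  0.1084] F [-0.1  0.9 -1. ] w 0.04893106825053729
[[ 0.999 -0.003  0.054]
 [-0.054  0.003  0.999]
 [-0.003 -1.     0.003]]
jaw yaw (z vs +y) -0.054420452771713104
[ 0.0033  0.0784 -0.0011]
```

View pics/c7.png

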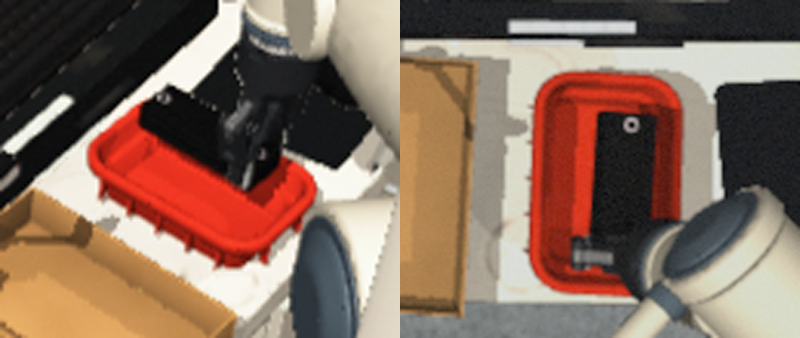

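```bash
python3 - <<'E'
from h import *
t=pickle.load(open("pics/top7.pkl","rb")); print(unproj(t,(448.9,277.7),.118)); 
s=pickle.load(open("pics/scene7.pkl","rb")); print(unproj(s,(350+165*130/400,180+98*110/338),.118))
E
```

```text
[ 0.53654069 -0.37602719  0.118     ]
[ 0.53117348 -0.37351713  0.118     ]
```

Emit:
{"op": "arm_command", "data": {
  "linear": [
    [0.004, 0.02, 0.001],
    [0.004, 0.04, 0.001],
    [0.004, 0.055, 0.001],
    [0.004, 0.067, 0.001],
    [0.004, 0.076, 0.001],
    [0.004, 0.078, 0.001],
    [0.004, 0.078, 0.001]
  ],
  "spin": [0, 0, 0, 0, 0, 0, 0]
}}

```text
time_s: 17.58
ee_pos: [0.4266, -0.366, 0.0328]
tool_rot: [-1.571, 0.043, -0.043]
contact_force: [-0.2, 0.8, -0.5]
width: 0.0486
```

Emit:
{"op": "arm_command", "data": {
  "linear": [
    [0, 0.003, 0],
    [0, 0.006, 0],
    [0, 0.006, 0]
  ],
  "spin": [0, 0, 0]
}}

```text
time_s: 17.95
ee_pos: [0.4266, -0.3659, 0.0265]
tool_rot: [-1.571, 0.043, -0.043]
contact_force: [0.3, -0.5, -1.1]
width: 0.0485
```

Emit:
{"op": "arm_command", "data": {
  "linear": [
    [0, 0, 0],
    [0, 0, 0],
    [0, 0, 0],
    [0, 0, 0],
    [0, 0, 0],
    [0, -0.01, 0],
    [0, -0.03, 0],
    [0, -0.07, 0],
    [0, -0.12, 0],
    [-0.02, -0.17, 0],
    [-0.05, -0.2, 0],
    [-0.05, -0.2, 0]
  ],
  "spin": [0, 0, 0, 0, 0, 0, 0, 0, 0, 0, 0, 0],
  "hand": 72
}}

```text
time_s: 19.45
ee_pos: [0.3762, -0.3638, 0.2318]
tool_rot: [-1.576, 0.04, -0.048]
contact_force: [0.4, -0.5, -0.0]
width: 0.061
```

```bash
python3 - <<'E'
from h import *
axes(); snap2("8"); 
for n in("scene","top"): cv2.imwrite(f"pics/{n}8.png",pickle.load(open(f"pics/{n}8.pkl","rb"))["image"][:,:,::-1])
E
```

```text
t 19.45 pos [ 0.3762 -0.3638  0.2318] F [ 0.4 -0.5 -0. ] w 0.060976132683132046
[[ 0.998  0.005  0.056]
 [-0.056 -0.006  0.998]
 [ 0.006 -1.    -0.006]]
jaw yaw (z vs +y) -0.056085960442742666
```

View pics/c8.png

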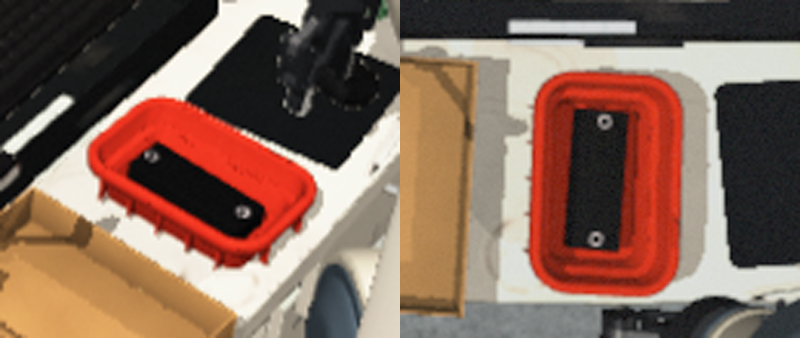

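View pics/top8.png

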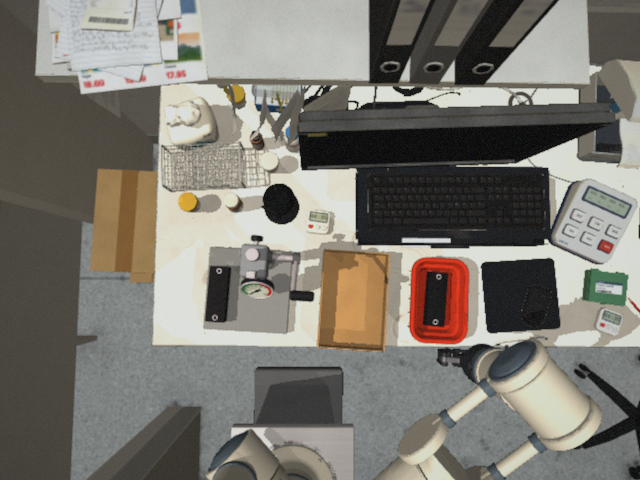

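The pad lies flat in the red bin (around (436,298) in the top view). The lever is up, and the waiting pad and the bystanders haven't moved. The gripper is clear of everything.

```bash
python3 - <<'E'
from cell import finish_job
print(finish_job())
E
```

```text
the job is handed in; nothing more can be done
None
```

The pad under the gauge tested hard, so I laid it in the red bin and handed the job in at about 19.5 s.

- **Test:** I pressed the lever to its firm stop with about 12 N and held it there for about two seconds. The needle stood clearly in the red. I read it from the scene camera only, because the arm blocked the top view. I then let the lever back up, and the needle fell back to 0.
- **Pad:** I drew it out forwards from under the gauge. The last pictures show it lying flat inside the bin.
- **Rest of the scene:** The last pictures show the waiting pad, cup, timer and bottle where they were at the start, with the gripper clear of everything.
- **Contact while gripping:** As the jaws closed on the pad, there was about 6 N upward on the wrist and the tool rose 1.7 mm. The fingertips probably brushed the granite; no other check failed or disagreed.

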